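# Unlatch the cone cassette and hold it free of its dock

## Robot

A 7-joint arm with a two-finger parallel gripper is mounted at the origin on a cart in front of the work surface, level with it; the furniture and walls round the work are solid. World frame = base frame: x ahead of the robot, y to its left, z up, the work surface at z = 0. Lengths are in m, angles in rad, forces in N, time in s.
With the tool pointing down it reaches from about 0.425 to 0.975 m from the base axis. Payload 16.7 kg.
Tool frame: the origin (TCP) lies between the finger pads; the fingertips stand 19 mm ahead of it and the grasp point (between the pads) is the TCP; z points along the fingers, y is the line along which they close (so a half turn about z gives the same grasp; the last joint's range is limited). The gripper opens to 85 mm and grips with 20 to 120 N. Pads are 22 mm wide; open, the fingers measure 114 mm over their backs; the gripper's body (76 mm by 85 mm) begins 54 mm behind the grasp point. The pads swing forward as they close: fully open they stand 13 mm farther back than shut.
Start: joints at [0.954, 0.426, 0.074, 1.606, -0.034, 1.111, -0.067], TCP at [0.304, -0.602, 0.25] pointing down, gripper open.
Joint ranges: [-2.85, 2.85], [-0.5, 2.14], [-1.23, 1.37], [0.21, 2.46], [-1.02, 4.16], [0.16, 2.05], [-2.73, 2.73]. Speed limits (rad/s): [1.89, 1.89, 2.39, 2.39, 3.01, 3.01, 3.01].

## Interface

Orientations are given as a rotation vector (axis times angle).
In Python, from rig import robot gives the robot as it stands.
- The arm moves only by the shell command python3 -m crank 'ROWS' [FORCE]. ROWS is JSON, a list of rows, each a list of 3 entries, a list of its own where there are three numbers: the finger opening in cm, from 0 to 8.54, then the shift along the tool's x, y, z in cm, then the turn, a rotation vector about the tool's x, y, z in rad. A call has 1 to 5 rows; each row is the pose to reach, as a shift and turn from the pose commanded when the call began, along the tool's axes at that moment; what a row does not reach only later rows make up. A row lasts 1/12 s, in which the tool goes at most 41.7 mm and 7.16 degrees, less where a joint would pass 70% of its speed; a pose out of reach is approached as far as the arm can. A call with a gripper value outside its range is refused whole. The fingers move at their own pace and stop on an object; FORCE is the grip in N (left out, the last holds). Time passes only in rows, so rows that repeat a pose let the fingers close. It gives the time, the measured TCP pose, the force, the opening and the grip force at its end, in the units of the state.
- robot.get_obs(): the state, without advancing time (a new reading comes with each control period).
- robot.read_camera(name): name is "side" or "top" or "wrist"; returns (picture, depth): 480x640x3 uint8, blue, green, red; 480x640 float32, m along the optical axis (not along the pixel's ray), 0 where there is no reading.
- robot.calibration(name): a dict with "intrinsics" (3x3 intrinsics, pixels), "position" and "orientation" of the camera in the world. Camera axes: x right, y up, looking along -z (the intrinsics and any distortion apply to the point x, -y, -z); pixel columns grow to the right and rows downward; lengths in m; the calibration is good to about 2 mm. The wrist camera is an equidistant fisheye: a pixel r from the principal point sees the ray r / f radians off the axis. A picture is of the moment at which its call begins: read the wrist's pose just before it. calibration takes no time and is no camera call; for the wrist camera it gives the pose at the moment of the call.
- robot.job_done(): hands the job in; it is judged then, once.
Trained networks look in the newest picture that a camera, given by its name, has taken for a name from the list of things; names that differ only in an ending like _2 or _b are one class to them, and where a whole thing is asked for, a point or a joint stands for the part that bears it (a point fixed in the world has none). Each returns a list of dicts, best first, with "conf" (0 to 1); they miss things now and then, are a little off and sometimes report something else, mostly with a low value. They report only what shows in the picture. A call takes as long as a camera call.
- robot.search_frame(camera, label): "xyz" ([x, y, z] in m, in the coordinates of the camera as it stood for that picture, good to about 4 mm: the middle of the surface that is visible of it).
The state is a dict: "clock": time; "joint_pos": joint angles; "qvel": joint speeds; "tau": joint torques, N m; "position": TCP position; "ee_rot": TCP orientation; "contact_force": force on the tool from outside, world axes, zero at the start; "moment": the same for the moment, N m; "grip_width": finger opening in m; "finger_force": force on a finger pad.
Only numpy, scipy, OpenCV 4.12 (cv2) and the standard library are available. Lean on these libraries where they do the work, as an engineer would, in place of code of your own. Each camera call takes 0.05 s, during which the arm holds its last target. There are 200 camera calls.

## Task

Lift the red guard up off its two posts and set it down flat, tab up, in the steel pan without dropping it, while the cassette stays latched in its dock. Then pinch the cassette's two yellow side catches fully in, lift it straight up about 12 cm, and finish while still holding it there by the catches, level and still. Leave the jar, white spacer, clamp knob and rubber foot alone.

Things in the scene. Friction and masses are not known exactly. Their poses are not given: they have to be found in the camera images.
- dock: Fixed grey dock plate, 170 (x) x 110 (y) x 12 mm, yaw within 0.5 rad. Origin at its underside's centre on the table, z up, x along the cassette. At x = +66 and -66 mm, y = 0 stand posts, 18 mm diameter, with a shoulder at z = 92 mm, then a steel pin of 9 mm diameter to z = 112 mm; the guard's rings hang on the pins.
- dock_seat (a point): Centre of the seat on the dock plate, 12 mm above the table; the cassette stands here with 1.5 to 2 mm of play. On the +y and -y sides a wall with an inward lip (y = 31 to 46 mm, underside 34 mm and top 42 mm above the table, 48 mm long in x) holds down the teeth of the catches.
- cassette: Loose blue cassette, 90 (x) x 34 (y) x 70 mm, six brown paper cones fixed in its top to 75 mm; about 0.29 kg. Origin at its underside's centre, axes as the dock's when seated. Mid on its +y and -y sides is a yellow catch paddle, 26 mm wide (x), 38 to 78 mm above the underside; outer faces 62 mm apart, 48 mm when pinched. Latched, it cannot be pulled out.
- cassette_grip (a point): Where to pinch: on the cassette's mid-line between the two paddles, 62 mm above its underside (74 mm above the table when seated); the fingers close along the cassette's y axis.
- catch_l (a joint): Sprung catch on the cassette's +y side: 0 = out (latched), 0.007 m = pinched fully in; its tooth clears the dock's lip from about 0.004 to 0.006 m on. The spring takes about 3 N to start and 6 N at the end.
- catch_r (a joint): The same on the cassette's -y side: 0 = out, 0.007 m = pinched fully in.
- guard: Loose red guard, 80 g, hanging over the cassette and catches: plate 76 (x) x 84 (y) x 5 mm, low ribs at its y edges, a ring ear at x = +66 and -66 mm (14 mm hole, 26 mm outside; 158 mm over all), and a mid tab 34 (x) x 12 (y) mm up to 41 mm. Origin at its flat underside's centre, at first 92 mm above the table, axes as the dock's. Off the pins when lifted 20 mm.
- guard_grip (a point): Where to grip the guard: the middle of its tab, 28 mm above the guard's underside; the fingers close along the guard's y axis over the 12 mm.
- pan: Loose empty stainless pan, 341 (x) x 291 (y) mm over its rim, 65 mm high, 0.75 kg, on the table to the left of the dock. Origin at its underside's centre. Its flat floor, about 240 x 210 mm, lies about 6.5 mm above its underside.
- jar: Bystander: clear jar with red lid, 57 mm diameter, 75 mm high; origin at its underside's centre.
- spacer: Bystander: white nylon spacer post, 17 mm diameter, 60 mm high, standing; origin at its underside's centre.
- knob: Bystander: black clamp knob with red cap, 44 mm diameter, 30 mm high; origin at its underside's centre.
- foot: Bystander: grey-black rubber foot, 29 mm diameter, 16 mm high; origin at its underside's centre.

How it is judged:
By the outcome, as a careful person would: the job done as asked, in the order asked, and still so for the second after the job is handed in, while the arm keeps its last pose, push and grip.
It also fails if it takes over 54 s, if anything falls off the work surface, if the arm or the gripper's body presses on something with over 40 N, if the wrist force passes 120 N, or if a joint passes its speed limit or range.

## Working session

There is one attempt and no reset: what is moved stays moved. The work goes in short steps, Python scripts to look and compute and a shell command to move; the robot and the scene stay as the last step left them, time stands still between calls to the robot, and variables do not carry over. Pictures are saved under pics/ and viewed, at most 10 in all, crops included, and the job is handed in when it is done.

```bash
ls; mkdir -p pics
cat > h.py <<'E'
import numpy as np,cv2
from rig import robot
from scipy.spatial.transform import Rotation as R
def Rm(o):
    o=np.array(o,float)
    return o if o.shape==(3,3) else (R.from_rotvec(o).as_matrix() if o.size==3 else R.from_quat(o).as_matrix())
def cloud(name):
    c=robot.calibration(name);im,d=robot.read_camera(name)
    K=np.array(c['intrinsics']);v,u=np.mgrid[:480,:640]
    X=(u-K[0,2])/K[0,0]*d;Y=(v-K[1,2])/K[1,1]*d
    P=np.stack([X,-Y,-d],-1)@Rm(c['orientation']).T+np.array(c['position'])
    P[d==0]=np.nan
    return im,d,P
def find(cam,label):
    c=robot.calibration(cam)
    return [(round(r['conf'],2),(Rm(c['orientation'])@np.array(r['xyz'])+np.array(c['position'])).round(4).tolist()) for r in robot.search_frame(cam,label)[:2]]
E
python3 - <<'E'
from h import *
o=robot.get_obs();print(o)
for n in ('top','side'):
    c=robot.calibration(n);print(n,c)
    im,d,P=cloud(n);cv2.imwrite(f'pics/{n}0.png',im);np.save(f'{n}0.npy',P)
for l in ('guard','pan','dock','jar','spacer','knob','foot','cassette'): print(l,find('top',l))
E
```

```text
pics
{'clock': 0.0, 'joint_pos': array([ 0.95346933,  0.42673113,  0.07385532,  1.60666156, -0.03407583,
        1.11080759, -0.0670966 ]), 'qvel': array([ 0.00143807,  0.00104384, -0.00142219,  0.00029831,  0.00028039,
       -0.00027534,  0.0002735 ]), 'tau': array([-5.90605978e-04, -9.49822140e+01,  3.76029745e+00, -4.63512790e+01,
        1.91686791e-02,  1.01408979e-02, -2.63816041e-06]), 'position': array([ 0.30416687, -0.60211956,  0.24958724]), 'ee_rot': array([-3.05480250e+00, -7.27846241e-01,  6.77261184e-04]), 'contact_force': array([-0.71554716,  0.04049416, -1.14497676]), 'moment': array([-0.01053723, -0.01453593,  0.02233307]), 'finger_force': 0.0, 'grip_width': 0.08557532653946963}
top {'intrinsics': array([[455.15392386,   0.        , 314.35517975],
       [  0.        , 455.15392386, 241.9437104 ],
       [  0.        ,   0.        ,   1.        ]]), 'position': array([ 0.42298298, -0.09402758,  1.05254665]), 'orientation': array([ 0.05054648, -0.03615561, -1.549384  ])}
side {'intrinsics': array([[493.44806522,   0.        , 314.42156304],
       [  0.        , 493.44806522, 243.02995483],
       [  0.        ,   0.        ,   1.        ]]), 'position': array([-0.04682598, -0.91623313,  0.66607241]), 'orientation': array([ 1.01912127, -0.28037139, -0.53805594])}
guard [(0.63, [0.5032, -0.1968, 0.0953])]
pan [(0.63, [0.4154, 0.2937, 0.0017]), (0.51, [0.473, -0.1766, 0.0768])]
dock [(0.96, [0.484, -0.1955, 0.0114])]
jar [(0.57, [0.4913, -0.354, 0.0096]), (0.56, [0.5763, -0.3641, 0.0772])]
spacer [(0.6, [0.5752, -0.3634, 0.0769]), (0.5, [0.5226, -0.4359, 0.0518])]
knob [(0.58, [0.4908, -0.3563, 0.014])]
foot [(0.5, [0.426, -0.3869, 0.0153])]
cassette [(0.39, [0.4705, -0.1759, 0.0753]), (0.15, [0.417, 0.2911, 0.0033])]
```

View pics/top0.png

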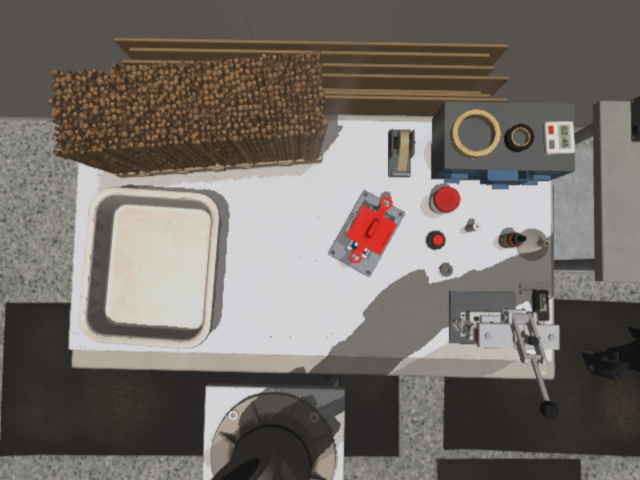

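View pics/side0.png

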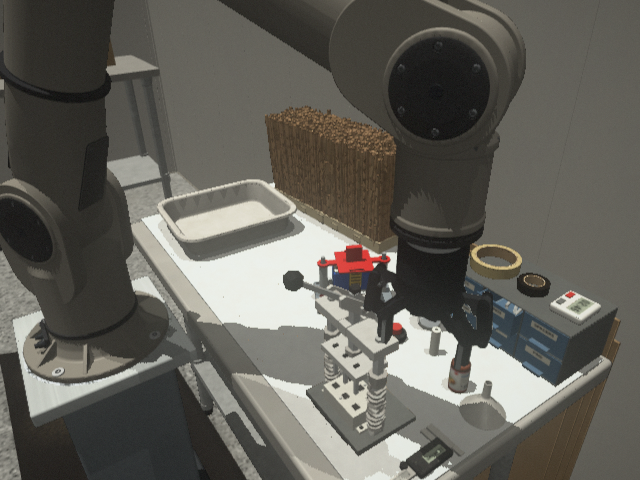

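Run:
```python
from h import *
P=np.load('top0.npy');im=cv2.imread('pics/top0.png')
hsv=cv2.cvtColor(im,cv2.COLOR_BGR2HSV)
red=((hsv[...,0]<8)|(hsv[...,0]>172))&(hsv[...,1]>120)&(hsv[...,2]>60)
near=(abs(P[...,0]-.48)<.13)&(abs(P[...,1]+.19)<.13)
for lo,hi in ((.085,.104),(.12,.14)):
    m=red&near&(P[...,2]>lo)&(P[...,2]<hi)
    q=P[m]; (c,s,a)=cv2.minAreaRect((q[:,:2]*1000).astype(np.float32)); print(lo,len(q),np.median(q,0),c,s,a)
# dock plate
m=near&(P[...,2]>.006)&(P[...,2]<.018);q=P[m];print('dock',len(q),cv2.minAreaRect((q[:,:2]*1000).astype(np.float32)))
m=(P[...,1]>.1)&(P[...,2]>.05)&(P[...,2]<.08)&(P[...,0]<.7);q=P[m];print('pan',len(q),cv2.minAreaRect((q[:,:2]*1000).astype(np.float32)))
```

```text
0.085 1562 [ 0.50413397 -0.20137648  0.09722947] (505.11865234375, -203.1082000732422) (83.58976745605469, 157.53515625) 61.8631477355957
0.12 106 [ 0.50459043 -0.20269771  0.13238752] (505.40509033203125, -203.01783752441406) (11.817273139953613, 34.5966911315918) 61.453773498535156
dock 1537 ((475.443359375, -198.5099334716797), (254.5832977294922, 232.24237060546875), 5.181333065032959)
pan 5773 ((455.8133239746094, 270.1895751953125), (300.2217712402344, 423.9773254394531), 84.39492797851562)
```

The top view shows the guard at about (372,230), tilted up to the right, with the pan floor around (160,267). The jar (446,199), knob (436,240), spacer (470,226) and foot (446,270) are to its right. In the side view the gripper is near the press. The guard rectangle measures 157.5 x 83.6 mm, which matches the given size, and its yaw is about -28°. Next I measure the pan, the obstacle heights and the moves.

```bash
cat >> h.py <<'E'
def togo(x,y,z,yaw):
    o=robot.get_obs();T=Rm(o['ee_rot']);p=o['position']
    s=T.T@(np.array([x,y,z])-p)*100
    G=R.from_euler('z',yaw).as_matrix()@np.diag([1,-1,-1])
    best=min((R.from_matrix(T.T@G@np.diag(k)).as_rotvec() for k in ([1,1,1],[-1,-1,1])),key=np.linalg.norm)
    print('t',round(o['clock'],2),'p',p.round(4),'shift cm',s.round(2),'turn',best.round(3),'w',round(o['grip_width'],4),'ff',round(o['finger_force'],1),'F',np.round(o['contact_force'],1),'q',np.round(o['joint_pos'],2))
E
python3 - <<'E'
from h import *
P=np.load('top0.npy')
X,Y,Z=P[...,0],P[...,1],P[...,2]
m=(Y>.1)&(Y<.5)&(X>.2)&(X<.62)
for lo,hi in ((.0,.015),(.055,.075)):
    q=P[m&(Z>lo)&(Z<hi)&((Y>.2) if lo==0 else True)&(X<.6)]; print(len(q),np.median(q,0),np.percentile(q,[2,98],axis=0).round(3).tolist(),cv2.minAreaRect((q[:,:2]*1000).astype(np.float32)))
for y0 in np.arange(-.7,.6,.1):
    print(round(y0,1),[round(float(np.nanmax(np.r_[Z[(abs(X-x)<.05)&(abs(Y-y0)<.05)],-1])),2) for x in np.arange(.1,.9,.1)])
togo(.505,-.203,.25,-.491)
print(robot.calibration('wrist'))
E
```

```text
9376 [0.40967077 0.31354042 0.00197867] [[0.231, 0.205, 0.0], [0.563, 0.47, 0.012]] ((405.1470947265625, 338.09307861328125), (389.6011657714844, 276.4927062988281), 0.11448048055171967)
5069 [0.41193629 0.28481484 0.06401478] [[0.25, 0.129, 0.056], [0.585, 0.418, 0.068]] ((417.615966796875, 274.517333984375), (291.2347717285156, 341.46337890625), 87.38794708251953)
-0.7 [-1.0, -1.0, -1.0, -1.0, -1.0, -1.0, -1.0, -1.0]
-0.6 [-1.0, 0.01, 0.38, 0.02, 0.07, 0.12, 0.14, 0.12]
-0.5 [-1.0, 0.33, 0.35, 0.22, 0.1, 0.12, 0.14, 0.12]
-0.4 [-1.0, 0.01, 0.27, 0.21, 0.07, 0.12, 0.14, 0.14]
-0.3 [-1.0, 0.01, 0.01, 0.01, 0.1, 0.08, 0.1, 0.01]
-0.2 [0.01, 0.01, 0.01, 0.12, 0.14, 0.11, 0.06, 0.0]
-0.1 [0.21, 0.01, 0.01, 0.02, 0.1, 0.01, 0.27, 0.27]
-0.0 [0.34, 0.01, 0.01, 0.01, 0.01, 0.27, 0.28, 0.28]
0.1 [0.27, 0.01, 0.07, 0.07, 0.07, 0.27, 0.28, 0.27]
0.2 [0.0, 0.07, 0.07, 0.06, 0.06, 0.28, 0.28, 0.27]
0.3 [-1.0, 0.07, 0.07, 0.01, 0.01, 0.27, 0.28, 0.28]
0.4 [-1.0, 0.01, 0.07, 0.07, 0.07, 0.27, 0.28, 0.27]
0.5 [-1.0, 0.0, 0.01, 0.0, 0.01, 0.01, 0.0, -1.0]
t 0.5 p [ 0.3043 -0.6024  0.2503] shift cm [ 3.592e+01 -2.661e+01  3.000e-02] turn [-0.     0.     0.959] w 0.0855 ff 0.0 F [ 0.5 -0.3  0.5] q [ 0.95  0.43  0.07  1.61 -0.03  1.11 -0.07]
{'intrinsics': array([[371.64829954,   0.        , 317.35983175],
       [  0.        , 371.64829954, 242.22522024],
       [  0.        ,   0.        ,   1.        ]]), 'position': array([ 0.37262133, -0.5665013 ,  0.37417191]), 'orientation': array([-0.2713823 ,  0.16785259, -1.09524622])}
```

```bash
python3 -m crank '[[8.5,[0,0,-4],[0,0,0]],[8.5,[0,0,-8],[0,0,0]],[8.5,[3,-2.2,-8],[0,0,0]],[8.5,[6,-4.4,-8],[0,0,0]],[8.5,[9,-6.7,-8],[0,0,0]]]'
python3 -m crank '[[8.5,[3,-2.2,0],[0,0,0]],[8.5,[6,-4.4,0],[0,0,0]],[8.5,[9,-6.7,0],[0,0,0]],[8.5,[12,-8.9,0],[0,0,0]],[8.5,[15,-11.1,0],[0,0,0]]]'
python3 -m crank '[[8.5,[3,-2.2,0],[0,0,0.12]],[8.5,[6,-4.4,0],[0,0,0.24]],[8.5,[8,-6,0],[0,0,0.36]],[8.5,[10,-7.3,0],[0,0,0.48]],[8.5,[11.9,-8.8,0],[0,0,0.6]]]'
python3 -c "
from h import *
togo(.505,-.203,.25,-.491)"
```

```text
clock: 0.92
position: [0.3547, -0.5013, 0.3309]
ee_rot: [3.055, 0.726, 0.001]
contact_force: [1.2, 0.6, -0.2]
grip_width: 0.0848
finger_force: 0.0
clock: 1.33
position: [0.4387, -0.3336, 0.3306]
ee_rot: [3.056, 0.728, 0.0]
contact_force: [1.7, -0.7, -0.3]
grip_width: 0.0849
finger_force: 0.0
clock: 1.75
position: [0.5055, -0.2016, 0.3306]
ee_rot: [3.135, -0.2, 0.001]
contact_force: [-0.2, -0.6, 0.3]
grip_width: 0.0849
finger_force: 0.0
t 1.75 p [ 0.5055 -0.2016  0.3306] shift cm [-0.04  0.15  8.05] turn [-0.    -0.     0.364] w 0.0849 ff 0.0 F [-0.2 -0.6  0.3] q [ 0.38  0.15 -0.13  1.79  0.02  1.2  -1.46]
```

```bash
python3 -m crank '[[5,[0,0.1,2.5],[0,0,0.12]],[4,[0,0.1,5],[0,0,0.24]],[4,[0,0.15,7.5],[0,0,0.364]],[4,[0,0.15,10],[0,0,0.364]],[4,[0,0.15,11],[0,0,0.364]]]'
python3 -m crank '[[4,[0,0,0],[0,0,0]],[4,[0,0,0],[0,0,0]]]'
cat >> h.py <<'E'
def wcloud():
    c=robot.calibration('wrist');im,d=robot.read_camera('wrist')
    K=np.array(c['intrinsics']);v,u=np.mgrid[:480,:640]
    x=(u-K[0,2])/K[0,0];y=(v-K[1,2])/K[1,1];r=np.hypot(x,y)+1e-9
    t=np.tan(np.minimum(r,1.5))/r
    P=np.stack([x*t*d,-y*t*d,-d],-1)@Rm(c['orientation']).T+np.array(c['position'])
    P[(d==0)|(r>1.45)]=np.nan
    return im,d,P
def redmask(im):
    hsv=cv2.cvtColor(im,cv2.COLOR_BGR2HSV)
    return ((hsv[...,0]<8)|(hsv[...,0]>172))&(hsv[...,1]>120)&(hsv[...,2]>60)
E
python3 - <<'E'
from h import *
im,d,P=wcloud();cv2.imwrite('pics/w1.png',im)
near=(abs(P[...,0]-.505)<.1)&(abs(P[...,1]+.203)<.1)
for lo,hi in ((.085,.104),(.128,.14)):
    q=P[redmask(im)&near&(P[...,2]>lo)&(P[...,2]<hi)]
    print(len(q),np.median(q,0).round(4),cv2.minAreaRect((q[:,:2]*1000).astype(np.float32)))
print(find('wrist','guard_grip'),find('wrist','guard'))
togo(.505,-.203,.121,-.491)
E
```

```text
clock: 2.17
position: [0.5034, -0.2041, 0.2175]
ee_rot: [-3.049, 0.756, 0.005]
contact_force: [1.0, -0.1, -0.1]
grip_width: 0.0401
finger_force: 0.0
clock: 2.33
position: [0.5049, -0.2047, 0.2209]
ee_rot: [-3.05, 0.754, 0.0]
contact_force: [1.0, 0.3, 0.6]
grip_width: 0.0398
finger_force: 0.0
12248 [ 0.5115 -0.204   0.0973] ((505.8685302734375, -200.35714721679688), (83.05065155029297, 155.65318298339844), 61.68149185180664)
1039 [ 0.5079 -0.2012  0.133 ] ((506.7752380371094, -200.53677368164062), (11.707508087158203, 34.410030364990234), 62.299381256103516)
[(0.89, [0.517, -0.2058, 0.0966])] [(0.64, [0.5146, -0.2028, 0.1035]), (0.56, [0.545, -0.2147, 0.0814])]
t 2.48 p [ 0.5054 -0.205   0.2219] shift cm [-0.15 -0.15 10.09] turn [-0.001 -0.002  0.005] w 0.0398 ff 0.0 F [-0.2 -0.3  0.7] q [ 0.35  0.25 -0.1   1.92  0.03  0.97 -1.82]
```

View pics/w1.png

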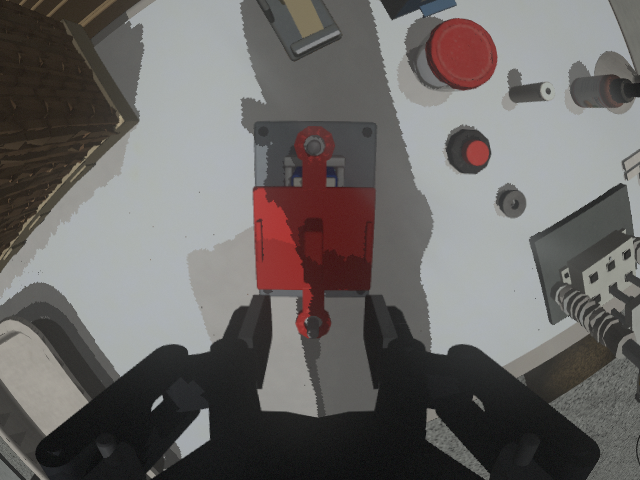

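The wrist view shows the tab at (313,245) and the rings at (314,146) and (313,323). The wrist and top estimates agree within 3 mm. Next: descend and grip.

```bash
python3 -m crank '[[4,[-0.15,-0.35,2.5],[0,0,0]],[4,[-0.15,-0.35,5],[0,0,0]],[4,[-0.15,-0.35,7.5],[0,0,0]],[4,[-0.15,-0.35,9],[0,0,0]],[4,[-0.15,-0.35,10.0],[0,0,0]]]' 30
python3 -m crank '[[4,[0,0,0],[0,0,0]],[4,[0,0,0],[0,0,0]]]'
python3 -c "
from h import *
togo(.506,-.2013,.121,-.487)"
python3 -m crank '[[0.8,[0,0,0],[0,0,0]],[0.8,[0,0,0],[0,0,0]],[0.8,[0,0,0],[0,0,0]],[0.8,[0,0,0],[0,0,0]],[0.8,[0,0,0],[0,0,0]]]' 30
python3 -c "
from h import *
togo(.506,-.2013,.121,-.487)"
```

```text
clock: 2.9
position: [0.5049, -0.2009, 0.1197]
ee_rot: [-3.049, 0.755, 0.0]
contact_force: [0.3, 0.1, -0.1]
grip_width: 0.0404
finger_force: 0.0
clock: 3.07
position: [0.5054, -0.201, 0.1211]
ee_rot: [-3.049, 0.756, -0.001]
contact_force: [-0.4, -1.0, 1.0]
grip_width: 0.0402
finger_force: 0.0
t 3.07 p [ 0.5054 -0.201   0.1211] shift cm [ 0.06 -0.    0.01] turn [-0.    -0.001  0.001] w 0.0402 ff 0.0 F [-0.4 -1.   1. ] q [ 0.34  0.37 -0.1   2.01  0.05  0.76 -1.84]
clock: 3.48
position: [0.5057, -0.2011, 0.1215]
ee_rot: [3.049, -0.755, 0.003]
contact_force: [-0.9, 0.7, 9.1]
grip_width: 0.0117
finger_force: 36.3
t 3.48 p [ 0.5057 -0.2011  0.1215] shift cm [0.04 0.01 0.05] turn [-0.    -0.002  0.001] w 0.0117 ff 36.3 F [-0.9  0.7  9.1] q [ 0.34  0.37 -0.1   2.01  0.05  0.76 -1.84]
```

```bash
python3 -m crank '[[0.8,[0,0,-0.7],[0,0,0]],[0.8,[0,0,-1.5],[0,0,0]],[0.8,[0,0,-2.5],[0,0,0]],[0.8,[0,0,-4],[0,0,0]],[0.8,[0,0,-6],[0,0,0]]]'
python3 -m crank '[[0.8,[0,0,-1.5],[0,0,0]],[0.8,[0,0,-2],[0,0,0]],[0.8,[0,0,-2],[0,0,0]]]'
python3 - <<'E'
from h import *
im,d,P=wcloud();cv2.imwrite('pics/w2.png',im)
near=(abs(P[...,0]-.505)<.1)&(abs(P[...,1]+.203)<.1)
q=P[redmask(im)&near&(P[...,2]>.15)&(P[...,2]<.19)];q=q[::20]
A=np.c_[q[:,:2],np.ones(len(q))];print(len(q),np.median(q,0),np.linalg.lstsq(A,q[:,2],rcond=None)[0])
togo(.417,.275,.2,0)
E
```

```text
clock: 3.9
position: [0.5045, -0.2007, 0.1811]
ee_rot: [-3.049, 0.755, 0.002]
contact_force: [0.8, 0.2, -1.6]
grip_width: 0.0118
finger_force: 35.0
clock: 4.15
position: [0.5057, -0.2011, 0.2022]
ee_rot: [3.049, -0.756, 0.005]
contact_force: [0.5, 0.0, -0.5]
grip_width: 0.0112
finger_force: 35.0
989 [ 0.52445214 -0.21768035  0.17796337] [-0.00602394  0.00118302  0.18156125]
t 4.2 p [ 0.5051 -0.2009  0.2009] shift cm [-30.02 -37.97   0.06] turn [ 0.    -0.001 -0.486] w 0.0115 ff 35.0 F [ 0.1  0.4 -0.7] q [ 0.35  0.27 -0.1   1.95  0.03  0.93 -1.83]
```

View pics/w2.png

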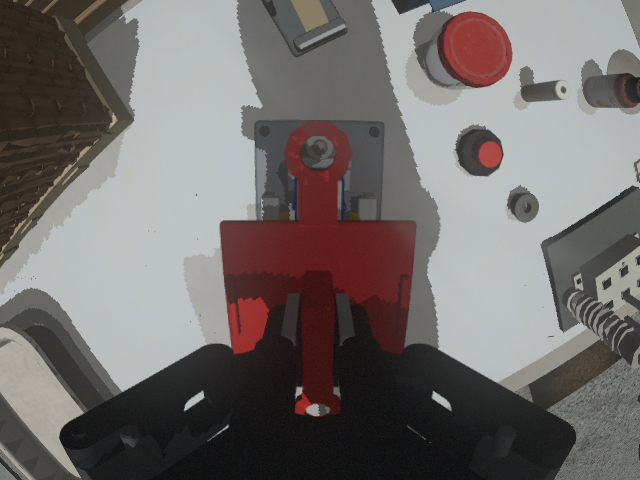

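The guard came off level. Its top is at z=0.178 with the TCP at 0.201, so the 28 mm offset holds. Next: carry it to the pan, bending away from the stack.

```bash
python3 -m crank '[[0.8,[-1.5,-1.5,0],[0,0,0]],[0.8,[-4,-4,0],[0,0,0]],[0.8,[-6.7,-6.5,0],[0,0,0]],[0.8,[-9.4,-9.1,0],[0,0,0]],[0.8,[-12.1,-11.7,0],[0,0,0]]]'
python3 -m crank '[[0.8,[-2.6,-2.6,0],[0,0,0]],[0.8,[-4.8,-5.6,0],[0,0,0]],[0.8,[-6.8,-8.8,0],[0,0,0]],[0.8,[-8.8,-12,0],[0,0,0]],[0.8,[-10.7,-15.2,0],[0,0,0]]]'
python3 -c "
from h import *
togo(.417,.275,.2,0)"
```

```text
clock: 4.62
position: [0.4512, -0.0396, 0.1993]
ee_rot: [3.049, -0.756, -0.002]
contact_force: [1.2, 1.0, -1.0]
grip_width: 0.0115
finger_force: 35.0
clock: 5.03
position: [0.4278, 0.145, 0.1997]
ee_rot: [3.049, -0.756, -0.001]
contact_force: [1.4, 0.1, 0.1]
grip_width: 0.0116
finger_force: 35.0
t 5.03 p [0.4278 0.145  0.1997] shift cm [ -7.03 -10.99  -0.03] turn [ 0.     0.001 -0.486] w 0.0116 ff 35.0 F [1.4 0.1 0.1] q [-0.12  0.14 -0.38  2.12  0.07  0.89 -2.59]
```

```bash
python3 -m crank '[[0.8,[-1.4,-2.3,0],[0,0,-0.1]],[0.8,[-3,-4.7,0],[0,0,-0.2]],[0.8,[-4.6,-7.1,0],[0,0,-0.3]],[0.8,[-6,-9.3,0],[0,0,-0.4]],[0.8,[-7,-11,0],[0,0,-0.486]]]'
python3 -m crank '[[0.8,[0,0,0],[0,0,0]],[0.8,[0,0,0],[0,0,0]],[0.8,[0,0,0],[0,0,0]]]'
python3 - <<'E'
from h import *
im,d,P=cloud('top');cv2.imwrite('pics/t2.png',im[120:400,40:440])
X,Y,Z=P[...,0],P[...,1],P[...,2]
togo(.417,.275,.0365,0)
g=redmask(im)&(Z>.15)&(Z<.19)&(Y>.1); q=P[g]; print('guard',np.median(q,0),cv2.minAreaRect((q[:,:2]*1000).astype(np.float32)))
q=P[(Y>.1)&(Y<.5)&(X<.6)&(X>.2)&(Z>.055)&(Z<.075)];print('rim',cv2.minAreaRect((q[:,:2]*1000).astype(np.float32)))
q=P[(abs(X-.417)<.08)&(abs(Y-.275)<.07)&(Z<.03)];print('floor z',np.median(q[:,2]),len(q))
im,d,P=cloud('side');X,Y,Z=P[...,0],P[...,1],P[...,2]
q=P[(abs(X-.417)<.08)&(abs(Y-.275)<.07)&(Z<.03)];print('floor z side',len(q),np.median(q[:,2]) if len(q) else 0)
E
```

```text
clock: 5.45
position: [0.4173, 0.2755, 0.1995]
ee_rot: [-3.141, -0.011, 0.002]
contact_force: [0.7, 0.0, -0.1]
grip_width: 0.0114
finger_force: 35.0
clock: 5.7
position: [0.4182, 0.2725, 0.1995]
ee_rot: [3.141, -0.003, -0.002]
contact_force: [-0.4, -0.3, 0.4]
grip_width: 0.0116
finger_force: 35.0
t 5.75 p [0.4183 0.2723 0.1997] shift cm [-0.12 -0.29 16.32] turn [ 0.001  0.001 -0.002] w 0.0113 ff 35.0 F [ 0.5  0.6 -0.8] q [-0.26  0.24 -0.51  2.02  0.14  0.92 -2.41]
guard [0.41436273 0.26591324 0.17488306] ((418.0556640625, 269.8471984863281), (154.460205078125, 83.91041564941406), 2.4930598735809326)
rim ((417.81048583984375, 274.1196594238281), (290.5989074707031, 341.7863464355469), 87.29875946044922)
floor z 0.0011614584752700496 3114
floor z side 734 -0.0009275469219401922
```

View pics/t2.png

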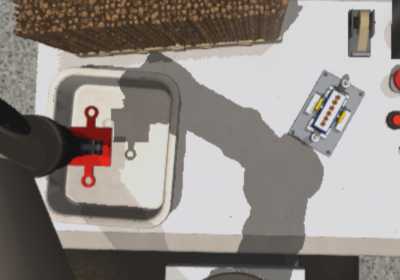

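Top crop: the guard, held at (97,148), is over the pan floor, and the cassette with its yellow catches is at (328,105). Next: lower it until contact.

```bash
python3 -m crank '[[0.8,[-0.1,-0.1,3],[0,0,0]],[0.8,[-0.1,-0.2,6.5],[0,0,0]],[0.8,[-0.1,-0.2,10],[0,0,0]],[0.8,[-0.1,-0.2,13],[0,0,0]],[0.8,[-0.1,-0.2,15],[0,0,0]]]'
python3 -m crank '[[0.8,[0,0,0.3],[0,0,0]],[0.8,[0,0,0.6],[0,0,0]],[0.8,[0,0,0.8],[0,0,0]],[0.8,[0,0,0.8],[0,0,0]]]'
python3 -m crank '[[0.8,[0,0,0.2],[0,0,0]],[0.8,[0,0,0.4],[0,0,0]],[0.8,[0,0,0.4],[0,0,0]]]'
```

```text
clock: 6.22
position: [0.4167, 0.2737, 0.0478]
ee_rot: [3.14, -0.003, -0.003]
contact_force: [0.3, 0.7, -0.4]
grip_width: 0.0113
finger_force: 35.1
clock: 6.55
position: [0.4181, 0.2756, 0.0434]
ee_rot: [-3.141, 0.001, -0.002]
contact_force: [-0.6, 0.4, -0.0]
grip_width: 0.0113
finger_force: 35.0
clock: 6.8
position: [0.4177, 0.2754, 0.0387]
ee_rot: [-3.141, 0.0, -0.001]
contact_force: [-0.3, -0.4, -0.9]
grip_width: 0.0116
finger_force: 35.0
```

```bash
for i in 1 2 ; do python3 -m crank '[[0.8,[0,0,0.1],[0,0,0]],[0.8,[0,0,0.15],[0,0,0]],[0.8,[0,0,0.15],[0,0,0]]]' | egrep 'pos|contact'; done
python3 -m crank '[[0.8,[0,0,0.1],[0,0,0]],[0.8,[0,0,0.1],[0,0,0]]]'| egrep 'pos|contact'
```

```text
position: [0.4174, 0.2754, 0.0368]
contact_force: [-0.5, 0.6, -0.5]
position: [0.4175, 0.2755, 0.0355]
contact_force: [-0.5, -0.8, 5.5]
position: [0.4176, 0.2756, 0.0353]
contact_force: [-5.9, -4.5, 26.6]
```

```bash
python3 -m crank '[[0.8,[0,0,-0.1],[0,0,0]],[0.8,[0,0,-0.1],[0,0,0]]]' 20| egrep 'pos|contact'
python3 -m crank '[[2,[0,0,0],[0,0,0]],[4,[0,0,0],[0,0,0]],[4,[0,0,0],[0,0,0]],[4,[0,0,-1],[0,0,0]],[4,[0,0,-3],[0,0,0]]]'
python3 -m crank '[[4,[0,0,-4],[0,0,0]],[4,[0,0,-8],[0,0,0]],[4,[0,0,-12],[0,0,0]],[4,[0,0,-16],[0,0,0]],[4,[0,0,-18],[0,0,0]]]'
python3 - <<'E'
from h import *
togo(.506,-.2013,.25,-.487)
im,d,P=wcloud()
cv2.imwrite('pics/w3.png',im)
X,Y,Z=P[...,0],P[...,1],P[...,2]
q=P[redmask(im)&(abs(X-.417)<.12)&(abs(Y-.275)<.12)&(Z<.03)][::20]
A=np.c_[q[:,:2],np.ones(len(q))];print(len(q),np.median(q,0),np.linalg.lstsq(A,q[:,2],rcond=None)[0])
E
```

```text
position: [0.4175, 0.2755, 0.0356]
contact_force: [-0.0, -0.1, -0.4]
clock: 8.05
position: [0.4163, 0.2749, 0.0645]
ee_rot: [3.14, 0.001, -0.005]
contact_force: [0.4, -0.9, 0.0]
grip_width: 0.0399
finger_force: 0.0
clock: 8.47
position: [0.4179, 0.2764, 0.2507]
ee_rot: [-3.139, -0.001, -0.007]
contact_force: [1.9, 0.6, 0.1]
grip_width: 0.0401
finger_force: 0.0
t 8.47 p [0.4179 0.2764 0.2507] shift cm [ 8.770e+00  4.778e+01 -2.000e-02] turn [-0.004 -0.003  0.488] w 0.0401 ff 0.0 F [1.9 0.6 0.1] q [-0.23  0.18 -0.53  1.96  0.11  1.02 -2.38]
315 [0.42013352 0.27722453 0.01131626] [0.00110136 0.00116256 0.01065152]
```

View pics/w3.png

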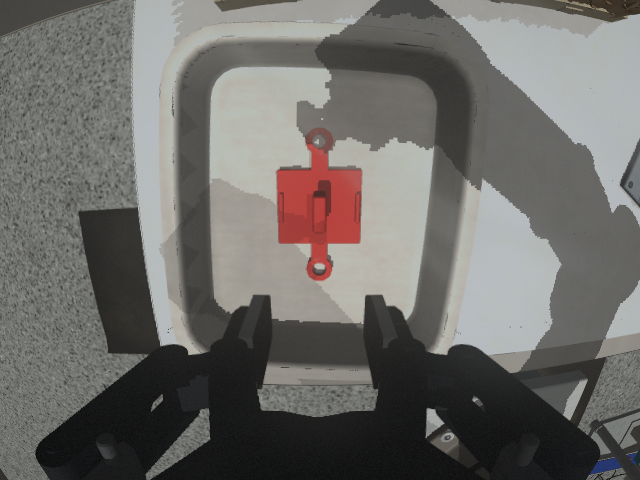

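The guard lies flat in the pan, tab up at (320,205), with a plane slope of about 0.001. Next: back to the dock.

```bash
python3 -m crank '[[6,[0,2,0],[0,0,0]],[8,[0,6,0],[0,0,0]],[8.5,[0.5,10,0],[0,0,0]],[8.5,[1,14,0],[0,0,0]],[8.5,[1.5,18,0],[0,0,0]]]' >/dev/null
python3 -m crank '[[8.5,[0.8,3.8,0],[0,0,0]],[8.5,[1.6,7.6,0],[0,0,0]],[8.5,[2.4,11.4,0],[0,0,0]],[8.5,[3.2,15.2,0],[0,0,0.1]],[8.5,[4,19,0],[0,0,0.2]]]' >/dev/null
python3 -c "
from h import *
togo(.506,-.2013,.25,-.487)"
```

```text
t 9.35 p [ 0.4723 -0.0964  0.2461] shift cm [ 5.43  9.59 -0.39] turn [-0.    -0.001  0.283] w 0.0848 ff 0.0 F [0.6 0.7 0.3] q [ 0.25  0.12 -0.2   2.02  0.03  1.   -1.74]
```

```bash
python3 -m crank '[[8.5,[1.8,3.2,0],[0,0,0.1]],[8.5,[3.5,6.2,0],[0,0,0.2]],[8.5,[5,8.8,0],[0,0,0.283]],[8.5,[5.4,9.6,0],[0,0,0.283]],[8.5,[5.4,9.6,0],[0,0,0.283]]]' >/dev/null
python3 -m crank '[[8.5,[0,0,0],[0,0,0]],[8.5,[0,0,0],[0,0,0]]]' >/dev/null
python3 - <<'E'
from h import *
def meas(im,P,n):
    X,Y,Z=P[...,0],P[...,1],P[...,2]
    hsv=cv2.cvtColor(im,cv2.COLOR_BGR2HSV)
    near=(abs(X-.506)<.1)&(abs(Y+.2013)<.1)
    yel=(hsv[...,0]>18)&(hsv[...,0]<36)&(hsv[...,1]>120)&(hsv[...,2]>70)
    q=P[yel&near&(Z>.07)&(Z<.1)]
    print(n,'yellow',len(q),cv2.minAreaRect((q[:,:2]*1000).astype(np.float32)),np.percentile(q[:,2],[5,95]))
    a=-.487;ex=np.array([np.cos(a),np.sin(a)]);ey=np.array([-ex[1],ex[0]])
    l=np.c_[(q[:,:2]-[.506,-.2013])@ex,(q[:,:2]-[.506,-.2013])@ey]*1000
    for s in (1,-1):
        w=l[l[:,1]*s>0];print(len(w),np.percentile(w,[2,98],axis=0).round(1).tolist())
    blu=(hsv[...,0]>100)&(hsv[...,0]<130)&(hsv[...,1]>80)
    q=P[blu&near&(Z>.07)&(Z<.09)];print('blue',len(q),cv2.minAreaRect((q[:,:2]*1000).astype(np.float32)))
im,d,P=wcloud();cv2.imwrite('pics/w4.png',im);meas(im,P,'w');togo(.506,-.2013,.074,-.487)
im,d,P=cloud('top');meas(im,P,'t')
E
```

```text
w yellow 406 ((506.198486328125, -199.9207305908203), (61.883182525634766, 24.212419509887695), 61.87626647949219) [0.08799286 0.09124989]
218 [[-11.7, 26.2], [11.4, 31.6]]
188 [[-11.8, -29.5], [11.3, -24.7]]
blue 346 ((507.2889099121094, -200.6245880126953), (37.19377136230469, 87.72553253173828), 61.190460205078125)
t 9.98 p [ 0.5062 -0.1979  0.2455] shift cm [ 0.14  0.32 17.15] turn [-0.001  0.     0.007] w 0.085 ff 0.0 F [-0.7 -0.2 -0.6] q [ 0.34  0.22 -0.09  1.9   0.02  1.02 -1.82]
t yellow 2 ((507.694580078125, -171.209716796875), (1.5142301321029663, 0.0), -144.9377899169922) [0.07198223 0.08148125]
2 [[-12.9, 26.7], [-12.3, 28.0]]Traceback (most recent call last):
  File "<stdin>", line 16, in <module>
  File "<stdin>", line 12, in meas
    return _quantile_unchecked(
        a, q, axis, out, overwrite_input, method, keepdims, weights)
    return _ureduce(a,
                    func=_quantile_ureduce_func,
    ...<5 lines>...
                    overwrite_input=overwrite_input,
                    method=method)
    r = func(a, **kwargs)
    result = _quantile(arr,
                       quantiles=q,
    ...<2 lines>...
                       out=out,
                       weights=wgt)
    slices_having_nans = np.isnan(arr[-1, ...])
                                  ~~~^^^^^^^^^
IndexError: index -1 is out of bounds for axis 0 with size 0
```

View pics/w4.png

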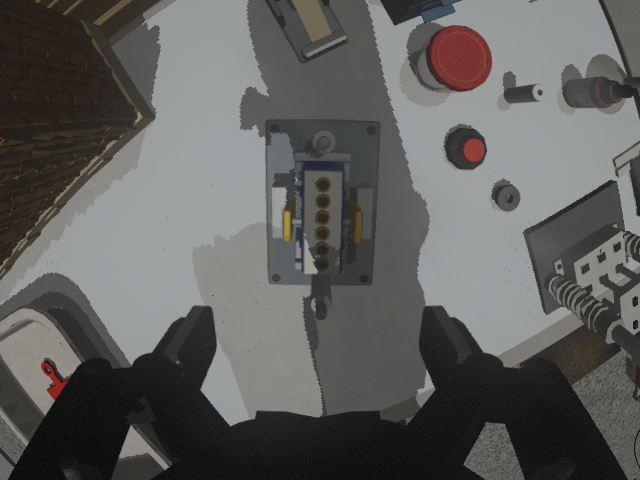

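The cassette stands in the dock at (322,222), with its yellow catches at (287,224) and (355,222). The yellow span of 61.9 mm matches the 62 mm given. Next: descend.

```bash
python3 -m crank '[[8.2,[0.1,0.25,3],[0,0,0]],[8.2,[0.1,0.25,6],[0,0,0]],[8.2,[0.1,0.25,9],[0,0,0]],[8.2,[0.1,0.25,12],[0,0,0]],[8.2,[0.1,0.25,14],[0,0,0]]]' 20 >/dev/null
python3 -m crank '[[8.2,[0,0,1],[0,0,0]],[8.2,[0,0,2],[0,0,0]],[8.2,[0,0,3],[0,0,0]],[8.2,[0,0,3],[0,0,0]],[8.2,[0,0,3],[0,0,0]]]'
python3 -c "
from h import *
togo(.506,-.2005,.074,-.489)"
```

```text
clock: 10.87
position: [0.5063, -0.202, 0.0757]
ee_rot: [-3.05, 0.751, -0.0]
contact_force: [-0.7, -0.7, 0.4]
grip_width: 0.0819
finger_force: 0.0
t 10.87 p [ 0.5063 -0.202   0.0757] shift cm [-0.1  -0.12  0.17] turn [-0.    -0.     0.006] w 0.0819 ff 0.0 F [-0.7 -0.7  0.4] q [ 0.33  0.44 -0.08  2.03  0.06  0.67 -1.85]
```

```bash
python3 -m crank '[[7,[-0.1,-0.12,0.15],[0,0,0.006]],[6.6,[-0.1,-0.12,0.15],[0,0,0.006]],[6.4,[-0.1,-0.12,0.15],[0,0,0.006]],[6.4,[-0.1,-0.12,0.15],[0,0,0.006]]]' 20 
python3 -m crank '[[6,[0,0,0],[0,0,0]],[5.7,[0,0,0],[0,0,0]],[5.4,[0,0,0],[0,0,0]],[5.1,[0,0,0],[0,0,0]],[4.8,[0,0,0],[0,0,0]]]' 30
python3 -m crank '[[4.5,[0,0,0],[0,0,0]],[4.5,[0,0,0],[0,0,0]],[4.5,[0,0,0],[0,0,0]],[4.5,[0,0,0],[0,0,0]]]' 40
```

```text
clock: 11.2
position: [0.5059, -0.2007, 0.0744]
ee_rot: [3.048, -0.76, 0.001]
contact_force: [-1.6, -1.7, 1.3]
grip_width: 0.0637
finger_force: 0.9
clock: 11.62
position: [0.5059, -0.2013, 0.0744]
ee_rot: [3.047, -0.761, 0.001]
contact_force: [-3.1, -3.3, 6.5]
grip_width: 0.0481
finger_force: 8.0
clock: 11.95
position: [0.5058, -0.2016, 0.0748]
ee_rot: [3.047, -0.762, 0.001]
contact_force: [-7.5, -4.4, 18.8]
grip_width: 0.0456
finger_force: 31.4
```

Both catches are in (48 mm at 8 N, then firm). Next: lift slowly.

```bash
python3 -m crank '[[4.5,[0,0,-0.3],[0,0,0]],[4.5,[0,0,-0.6],[0,0,0]],[4.5,[0,0,-1],[0,0,0]],[4.5,[0,0,-1.4],[0,0,0]],[4.5,[0,0,-1.4],[0,0,0]]]' 40
python3 - <<'E'
from h import *
im,d,P=wcloud()
q=P[(abs(P[...,0]-.506)<.08)&(abs(P[...,1]+.2)<.08)&(P[...,2]>.075)&(P[...,2]<.12)]
hsv=cv2.cvtColor(im,cv2.COLOR_BGR2HSV);b=(hsv[...,0]>100)&(hsv[...,0]<130)&(hsv[...,1]>80)
q=P[b&(abs(P[...,0]-.506)<.08)&(abs(P[...,1]+.2)<.08)&(P[...,2]>.075)];print(len(q),np.percentile(q[:,2],[50,90]))
E
```

```text
clock: 12.37
position: [0.5061, -0.2005, 0.0886]
ee_rot: [-3.048, 0.76, -0.001]
contact_force: [-0.5, -0.2, -3.0]
grip_width: 0.0457
finger_force: 28.3
2579 [0.08975985 0.09151045]
```

It is free: Fz = -3 N, the cassette's weight. Next: raise it the rest of the way.

```bash
python3 -m crank '[[4.5,[0,0,-1],[0,0,0]],[4.5,[0,0,-3],[0,0,0]],[4.5,[0,0,-5.5],[0,0,0]],[4.5,[0,0,-8],[0,0,0]],[4.5,[0,0,-9.7],[0,0,0]]]' >/dev/null
python3 -m crank '[[4.5,[0,0,-0.6],[0,0,0]],[4.5,[0,0,-1],[0,0,0]],[4.5,[0,0,-1],[0,0,0]],[4.5,[0,0,-1],[0,0,0]],[4.5,[0,0,-1],[0,0,0]]]'
python3 - <<'E'
from h import *
im,d,P=wcloud();cv2.imwrite('pics/w5.png',im)
hsv=cv2.cvtColor(im,cv2.COLOR_BGR2HSV)
n=(abs(P[...,0]-.506)<.08)&(abs(P[...,1]+.2)<.08)&(P[...,2]>.19)&(P[...,2]<.215)
q=P[n&(hsv[...,0]>100)&(hsv[...,0]<130)&(hsv[...,1]>80)];A=np.c_[q[:,:2]-[.506,-.2],np.ones(len(q))]
print(len(q),np.percentile(q[:,2],[5,50,95]),np.linalg.lstsq(A,q[:,2],rcond=None)[0])
im,d,P=cloud('side');cv2.imwrite('pics/s5.png',cv2.resize(im[150:350,220:480],None,fx=3,fy=3))
E
```

```text
clock: 13.25
position: [0.5052, -0.2003, 0.1937]
ee_rot: [-3.048, 0.76, 0.003]
contact_force: [-0.2, -0.3, -3.1]
grip_width: 0.0455
finger_force: 28.4
1757 [0.19124071 0.19556446 0.19694486] [-0.01124977  0.0040293   0.19543656]
```

View pics/w5.png

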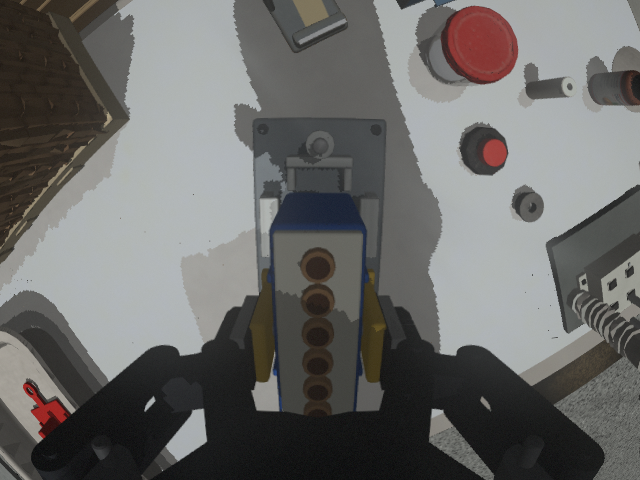

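View pics/s5.png

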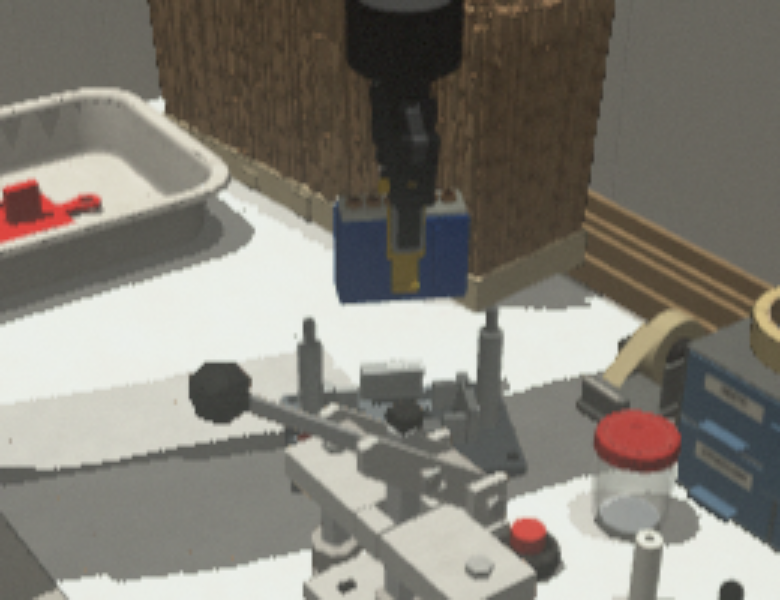

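Both views show the cassette held level by its catches, about 12 cm above the seat. The guard is flat in the pan and the bystanders are undisturbed. I'll let it settle and hand in.

```bash
python3 -m crank '[[4.5,[0,0,-0.2],[0,0,0]],[4.5,[0,0,-0.2],[0,0,0]],[4.5,[0,0,-0.2],[0,0,0]],[4.5,[0,0,-0.2],[0,0,0]],[4.5,[0,0,-0.2],[0,0,0]]]' 
python3 -m crank '[[4.5,[0,0,0],[0,0,0]],[4.5,[0,0,0],[0,0,0]],[4.5,[0,0,0],[0,0,0]],[4.5,[0,0,0],[0,0,0]],[4.5,[0,0,0],[0,0,0]]]' 
python3 -c "
from rig import robot
print(robot.job_done())"
```

```text
clock: 13.77
position: [0.5057, -0.2005, 0.1968]
ee_rot: [-3.048, 0.76, 0.0]
contact_force: [-0.1, 0.2, -2.5]
grip_width: 0.0451
finger_force: 28.4
clock: 14.18
position: [0.5057, -0.2005, 0.1968]
ee_rot: [-3.048, 0.76, 0.0]
contact_force: [0.6, -0.4, -2.4]
grip_width: 0.0456
finger_force: 28.4
the job is handed in; nothing more can be done
None
```

The job is handed in at about 14 s: the guard lies flat, tab up, in the pan, and the cassette is held level and still by its pinched catches about 12 cm above its seat; the jar, spacer, knob and foot were left alone.

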